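# Put the hexagonal check weights away in the coin tray

### The arm

A 6-joint arm with a two-finger parallel gripper is mounted at the origin on the work surface. World frame = base frame: x ahead of the robot, y to its left, z up, the work surface at z = 0. Lengths are in m, angles in degrees, forces in N, time in s.
With the tool pointing down it reaches from about 0.3 to 0.825 m from the base axis. Payload 5.4 kg.
Tool frame: the origin (TCP) lies on the centre line of the jaws, within the pads' length; the fingertips stand 8 mm ahead of it and the grasp point (between the pads) lies 11 mm behind it; z points along the fingers, y is the line along which they close (so a half turn about z gives the same grasp; the last joint's range is limited). The gripper opens to 92 mm and grips with 3 to 60 N. Pads are 20 mm wide; open, the fingers measure 128 mm over their backs; the gripper's body (75 mm by 189 mm) begins 69 mm behind the grasp point.
Start: joints at [57.634, 9.076, 91.501, -0, 79.423, -12.038], TCP at [0.2, 0.539, 0.223] pointing down, gripper open.
Joint ranges: [-166.64, 166.64], [-54.1, 131.32], [10.49, 154.53], [-73.88, 253.88], [9.74, 151.15], [-171.62, 171.62]. Speed limits (degrees/s): [147.25, 147.25, 180, 180, 180, 180].

### API

Orientations are given as a 3x3 rotation matrix whose columns are the frame's x, y, z axes.
In Python, from station import get_obs, viewer, job gives the robot as it stands.
- The arm moves only by the tool drive_tool, never from a script. Its argument "plan" is a list of rows, each a list of 4 numbers: the shift along the tool's x, y, z in cm, then the turn about the tool's z in rad. A call has 1 to 5 rows; each row is the pose to reach, as a shift and turn from the pose commanded when the call began, along the tool's axes at that moment; what a row does not reach only later rows make up. A row lasts 1/12 s, in which the tool goes at most 41.7 mm and 7.16 degrees, less where a joint would pass 70% of its speed; a pose out of reach is approached as far as the arm can. A call with a gripper value outside its range is refused whole. "claw" is the opening, from 0 (shut) to 1 (fully open), set as the call begins (left out, the last holds). The fingers move at their own pace and stop on an object; the grip force is fixed at half the most. Time passes only in rows, so rows that repeat a pose let the fingers close. It gives the time, the measured TCP pose, the force, the opening and the grip force at its end, in the units of the state.
- get_obs(): the state, without advancing time (a new reading comes with each control period).
- viewer.read_camera(name): name is "side" or "top" or "wrist"; returns a dict with "pixels" (420x560x3 uint8, red, green, blue), "intrinsics" (3x3 intrinsics, pixels), "R" (3x3) and "t" (3): a world point X has camera coordinates R X + t; the wrist camera has in their place "mount" (4x4, takes a point from camera to tool coordinates, whose origin is the TCP and whose axes are the flange's). Camera axes: x right, y down, z forward; pixel columns grow to the right and rows downward; lengths in m; the calibration is good to about 2 mm. A picture is of the moment at which its call begins: read the wrist's pose just before it. There is no depth.
- job.close_job(): hands the job in; it is judged then, once.
Trained networks look in the newest picture that a camera, given by its name, has taken for a name from the list of things; names that differ only in an ending like _2 or _b are one class to them, and where a whole thing is asked for, a point or a joint stands for the part that bears it (a point fixed in the world has none). Each returns a list of dicts, best first, with "score" (0 to 1); they miss things now and then, are a little off and sometimes report something else, mostly with a low value. They report only what shows in the picture. A call takes as long as a camera call. They do not tell look-alikes from the thing itself.
- viewer.look_for(thing, camera): "bbox" ([left, top, right, bottom] in pixels, round what is visible of it).
- viewer.regions_of(thing, camera): "pixels" (420x560 bool, what is visible of it) and "bbox" ([left, top, right, bottom] in pixels, round what is visible of it).
- viewer.tip_of(thing, camera): "position" ([column, row] in pixels: a listed point, or the origin of a listed thing).
The state is a dict: "t": time; "qpos": joint angles; "dq": joint speeds; "effort": joint torques, N m; "eef_pos": TCP position; "ee_rot": TCP orientation; "force": force on the tool from outside, world axes, zero at the start; "moment": the same for the moment, N m; "width": finger opening in m; "grasp_force": force on a finger pad.
Only numpy, scipy, OpenCV 4.12 (cv2) and the standard library are available. Lean on these libraries where they do the work, as an engineer would, in place of code of your own. Each camera call takes 0.05 s, during which the arm holds its last target. There are 200 camera calls.

### The job

Put the four hexagonal brass check weights away in the long empty bay of the orange coin tray: first lay the wide flat-topped one flat in the half of the bay next to the coin pockets, then set the knobbed one flat beside it in the other half, a flat face of each touching, face to face. Then stack the middle-sized one centred on the wide one, and last the smallest centred on the middle one. Leave the mug and the two round counterweights where they stand.

Things in the scene. Friction and masses are not known exactly. Their poses are not given: they have to be found in the camera images.
- wide_weight: Loose hexagonal brass check weight, a plain upright prism, 52 mm across flats (60 mm across corners), 26 mm high, flat top without knob, about 0.5 kg. Origin: centre of its underside; z up; x points squarely out of one flat side face (flats every 60 degrees); any yaw at the start.
- knob_weight: Loose hexagonal brass check weight, a plain upright prism, 52 mm across flats (60 across corners), body 26 mm high, with a round knob in the middle of its top: 24 mm in diameter 36 to 42 mm above the underside, neck 18 mm, top at 44 mm; about 0.54 kg. Origin: centre of its underside; z up; x points squarely out of one flat side face (flats every 60 degrees); any yaw at the start.
- middle_weight: Loose hexagonal brass check weight, a plain upright prism, 38 mm across flats (44 mm across corners), 24 mm high, flat top, about 0.25 kg. Origin: centre of its underside; z up; x points squarely out of one flat side face (flats every 60 degrees); any yaw at the start.
- small_weight: Loose hexagonal brass check weight, a plain upright prism, 26 mm across flats (30 mm across corners), 22 mm high, flat top, about 0.11 kg. Origin: centre of its underside; z up; x points squarely out of one flat side face (flats every 60 degrees); any yaw at the start.
- tray: Orange coin tray, fixed, on the left or right. Origin: on the counter under the middle of its long empty bay, 140 mm along the tray's x and 76 mm along y inside; floor top at 3 mm, walls 3 mm thick, tops at 12 mm. Beyond the bay's -x end wall: coin pockets (60 mm more, nothing over 12 mm). Two 52 mm weights fit the bay touching only in a row along x, each with a flat facing x.
- cashbox: Bystander: closed grey tin cashbox, fixed, on the other side from the tray; 134 x 194 mm, 64 mm high, low wire handle to 74 mm. Origin: centre of its underside.
- mug: Bystander: speckled grey stoneware mug, loose, 76 mm in diameter, 88 mm high, handle on its +y side reaching 67 mm from the axis. Leave it where it stands. Origin: centre of its underside.
- counterweight_a: Bystander: round brass counterweight, loose, upright, about 0.5 kg: a cylinder 46 mm in diameter with a sloping shoulder and a round knob, 57 mm high in all. Round, not hexagonal. Leave it where it stands. Origin: centre of its underside.
- counterweight_b: Bystander: round brass counterweight, loose, upright, about 0.5 kg: a cylinder 46 mm in diameter with a sloping shoulder and a round knob, 57 mm high in all. Round, not hexagonal. Leave it where it stands. Origin: centre of its underside.
There are look-alikes about, which are no part of the job. Leave any black, grey or purple look-alike of the middle_weight alone.

How it is judged:
By the outcome, as a careful person would: the job done as asked, in the order asked, and still so for the second after the job is handed in, with the robot touching nothing.
It also fails if it takes over 96 s, if anything falls off the work surface, if the arm or the gripper's body presses on something with over 40 N, if the wrist force passes 120 N, or if a joint passes its speed limit or range.

## Working session

There is one attempt and no reset: what is moved stays moved. The work goes in short steps, Python scripts to look and compute and a tool call to move; the robot and the scene stay as the last step left them, time stands still between calls to the robot, and variables do not carry over. Pictures are saved under pics/ and viewed, at most 14 in all, crops included, and the job is handed in when it is done.

Besides the shell and the picture viewer there is one more tool, called after "Call:" as name(argument=value, ...) on one line, values as JSON. drive_tool: Moves the arm, as the interface text tells. Its arguments: {"type":"object","properties":{"plan":{"type":"array"},"claw":{"type":"number"}},"required":["plan"]}

```bash
mkdir -p pics; ls
cat > h.py <<'E'
import numpy as np, cv2
from station import get_obs, viewer, job
def cam(n):
    o=get_obs(); c=viewer.read_camera(n); K=np.array(c["intrinsics"])
    if n=="wrist":
        M=np.array(c["mount"]); T=np.eye(4); T[:3,:3]=o["ee_rot"]; T[:3,3]=o["eef_pos"]
        W=np.linalg.inv(T@M); R,t=W[:3,:3],W[:3,3]
    else: R,t=np.array(c["R"]),np.array(c["t"])
    return c["pixels"],K,R,t
def ray(uv,K,R,t,z):
    d=R.T@np.linalg.inv(K)@np.array([uv[0],uv[1],1.]); o=-R.T@t
    return o+d*(z-o[2])/d[2]
def proj(X,K,R,t):
    p=(np.atleast_2d(X)@R.T+t)@K.T; return p[:,:2]/p[:,2:]
def save(n,img): cv2.imwrite("pics/"+n,cv2.cvtColor(img,cv2.COLOR_RGB2BGR))
E
python3 - <<'E'
from h import *
o=get_obs(); print({k:np.round(v,3).tolist() for k,v in o.items()})
for n in ["top","side"]:
    im,K,R,t=cam(n); save(n+"0.png",im); print(n,K.tolist(),(-R.T@t).round(3))
    for th in ["wide_weight","knob_weight","middle_weight","small_weight","tray","mug","counterweight_a","cashbox"]:
        for d in viewer.look_for(th,n): 
            b=np.array(d["bbox"]); print(th,round(d["score"],2),b.round(),ray([(b[0]+b[2])/2,(b[1]+b[3])/2],K,R,t,.02).round(3))
E
```

```text
pics
{'t': 0.0, 'qpos': [57.633, 9.112, 91.572, -0.001, 79.423, -12.038], 'dq': [0.068, 0.014, -0.017, -0.044, -0.049, 0.086], 'effort': [0.001, -38.555, -32.212, 0.07, 0.038, -0.0], 'eef_pos': [0.199, 0.539, 0.222], 'ee_rot': [[-0.938, 0.347, -0.001], [0.347, 0.938, -0.002], [0.0, -0.002, -1.0]], 'force': [0.419, 0.136, 0.775], 'moment': [-0.022, 0.021, -0.015], 'grasp_force': 0.0, 'width': 0.092}
top [[454.97775754384827, 0.0, 283.63075455907847], [0.0, 454.97775754384827, 218.98984899316287], [0.0, 0.0, 1.0]] [ 0.446 -0.004  0.9  ]
wide_weight 0.93 [302. 188. 332. 212.] [ 0.655 -0.063  0.02 ]
knob_weight 0.74 [230. 298. 259. 325.] [0.436 0.074 0.02 ]
middle_weight 0.84 [207. 157. 231. 179.] [0.719 0.134 0.02 ]
middle_weight 0.77 [242. 241. 264. 261.] [0.552 0.061 0.02 ]
middle_weight 0.54 [268. 153. 287. 179.] [0.725 0.015 0.02 ]
small_weight 0.5 [238. 189. 253. 207.] [0.658 0.078 0.02 ]
tray 0.57 [413. 246. 482. 361.] [ 0.458 -0.312  0.02 ]
mug 0.63 [390. 137. 437. 193.] [ 0.73  -0.258  0.02 ]
counterweight_a 0.65 [309. 247. 330. 270.] [ 0.539 -0.069  0.02 ]
counterweight_a 0.56 
[... 246 characters left out ...]
977], [0.0, 0.0, 1.0]] [ 0.189 -0.562  0.672]
wide_weight 0.89 [303. 212. 333. 238.] [ 0.655 -0.069  0.02 ]
knob_weight 0.82 [159. 218. 191. 247.] [0.433 0.062 0.02 ]
middle_weight 0.63 [223. 198. 240. 222.] [0.547 0.055 0.02 ]
middle_weight 0.63 [313. 176. 335. 198.] [0.732 0.007 0.02 ]
middle_weight 0.54 [228. 162. 251. 181.] [0.622 0.144 0.02 ]
middle_weight 0.53 [271. 150. 291. 168.] [0.718 0.131 0.02 ]
small_weight 0.76 [263. 180. 281. 191.] [0.651 0.069 0.02 ]
tray 0.59 [248. 323. 393. 420.] [ 0.47  -0.299  0.02 ]
mug 0.57 [386. 224. 451. 290.] [ 0.745 -0.229  0.02 ]
counterweight_a 0.87 [204. 265. 236. 303.] [ 0.437 -0.085  0.02 ]
cashbox 0.56 [ 97. 109. 207. 198.] [0.504 0.301 0.02 ]
```

Run:
```python
import cv2
a=cv2.imread("pics/top0.png"); cv2.imwrite("pics/top0c.png",cv2.resize(a[120:400,170:510],None,fx=2.1,fy=2.1,interpolation=cv2.INTER_CUBIC))
```

```text
(no output)
```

View pics/top0c.png

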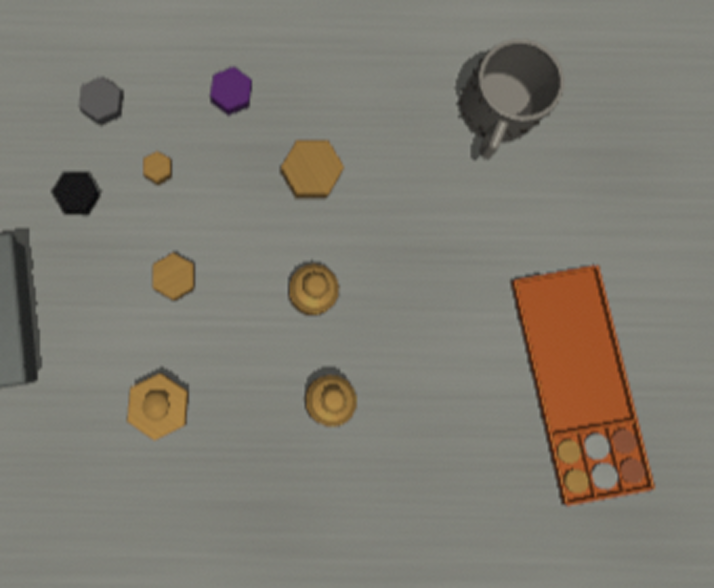

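View pics/side0.png

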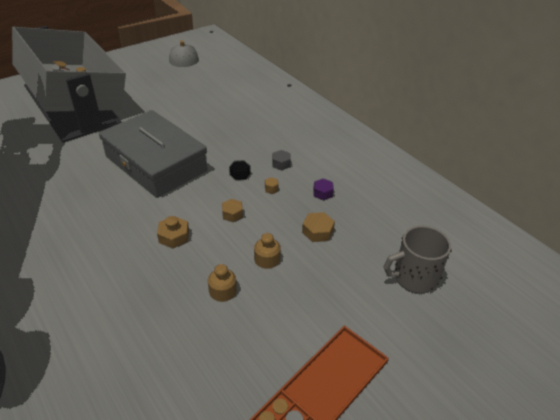

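Crop pixels ×1/2.1 + (170,120), in the top image. Brass hexagons:
- wide, plain top: (318,200)
- knobbed: (245,313)
- middle: (253,251)
- small: (245,200)

Things that could be mistaken for them:
- grey (218,168), purple (280,163) and black (207,211) hexagons, which look like the middle weight
- round counterweights (319,256) and (328,310), which look like the knobbed weight

Tray is on the right, with its pockets toward the robot. Next I'll fit the silhouettes.

```bash
cat > fit.py <<'E'
from h import *
from scipy.optimize import minimize
DIM=dict(wide_weight=(.052,.026),knob_weight=(.052,.026),middle_weight=(.038,.024),small_weight=(.026,.022))
S=8
def hexpts(th,p,z0):
    w,h=DIM[th]; a=p[2]+np.radians(30+60*np.arange(6)); r=w/np.sqrt(3)
    c=np.c_[p[0]+r*np.cos(a),p[1]+r*np.sin(a)]
    P=[np.c_[c,np.full(6,z)] for z in (z0,z0+h)]
    if th=="knob_weight":
        b=np.linspace(0,2*np.pi,24); 
        P+= [np.c_[p[0]+r*np.cos(b),p[1]+r*np.sin(b),np.full(24,z+z0)] for z,r in ((.036,.012),(.042,.012),(.044,.011))]
    return P
def traypts(p):
    X=np.array([[a,b,z] for a in (-.133-p[3],.073) for b in (-.041,.041) for z in (0,.012)])
    c,s=np.cos(p[2]),np.sin(p[2]); return [np.c_[p[0]+c*X[:,0]-s*X[:,1],p[1]+s*X[:,0]+c*X[:,1],X[:,2]]]
def render(parts,K,R,t,box):
    x0,y0,x1,y1=box; m=np.zeros(((y1-y0)*S,(x1-x0)*S),np.uint8)
    for P in parts:
        uv=(proj(P,K,R,t)+.5-[x0,y0])*S
        cv2.fillConvexPoly(m,cv2.convexHull(np.round(uv*16).astype(np.int32)),1,shift=4)
    return cv2.resize(m.astype(np.float32),(x1-x0,y1-y0),interpolation=cv2.INTER_AREA)
def fitmask(mask,parts,starts,cam,box=None):
    im,K,R,t=cam; ys,xs=np.nonzero(mask); pad=10
    box=(max(xs.min()-pad,0),max(ys.min()-pad,0),min(xs.max()+pad,560),min(ys.max()+pad,420))
    mk=mask[box[1]:box[3],box[0]:box[2]].astype(np.float32)
    f=lambda p:np.abs(render(parts(p),K,R,t,box)-mk).sum()/mk.sum()
    best=None
    for s in starts:
        n=len(s); d=np.array([.004,.004,.15,.003][:n]); sim=np.vstack([s,s+np.diag(d)])
        r=minimize(f,s,method="Nelder-Mead",options=dict(initial_simplex=sim,xatol=1e-5,fatol=1e-5,maxiter=300))
        if best is None or r.fun<best.fun: best=r
    return best.x,best.fun
def colmask(im,th,near=None):
    hsv=cv2.cvtColor(im,cv2.COLOR_RGB2HSV)
    if th=="tray": m=cv2.inRange(hsv,(3,150,60),(13,255,255))
    else: m=cv2.inRange(hsv,(12,90,30),(26,255,255))
    return m
def brass(cam,th,xy,z0=0.):
    im,K,R,t=cam; m=colmask(im,th); n,l,st,ce=cv2.connectedComponentsWithStats(m)
    u=proj([[*xy,z0+.015]],K,R,t)[0]; ok=[i for i in range(1,n) if st[i,4]>60]
    i=min(ok,key=lambda i:np.hypot(*(ce[i]-u)))
    mk=cv2.morphologyEx((l==i).astype(np.uint8),cv2.MORPH_CLOSE,np.ones((3,3)))
    c=ray(ce[i],K,R,t,z0+.015)[:2]
    x,e=fitmask(mk,lambda p:hexpts(th,p,z0),[np.array([*c,a]) for a in (-.3,0.05,.4)],cam)
    x[2]=(np.degrees(x[2])+30)%60-30; return x,e,mk
def tray(cam,guess=(.45,-.31,.2)):
    m=colmask(cam[0],"tray"); n,l,st,ce=cv2.connectedComponentsWithStats(m); i=1+st[1:,4].argmax()
    ys,xs=np.nonzero(l==i); mk=np.zeros(m.shape,np.uint8); cv2.fillConvexPoly(mk,cv2.convexHull(np.c_[xs,ys].astype(np.int32)),1)
    x,e=fitmask(mk,traypts,[np.array([*guess,0.])],cam); x[2]=np.degrees(x[2]); return x,e
E
python3 - <<'E'
from fit import *
G=dict(wide_weight=(.655,-.063),knob_weight=(.436,.074),middle_weight=(.552,.061),small_weight=(.658,.078))
for n in ["top","side"]:
    c=cam(n)
    for th,g in G.items():
        x,e,mk=brass(c,th,g); print(n,th,x.round(4),round(e,3))
    if n=="top": x,e=tray(c,(.49,-.3,.2)); print(n,"tray",x.round(4),round(e,3))
c=viewer.read_camera("wrist"); print(np.array(c["mount"]).round(3).tolist(),c["intrinsics"][0][0])
E
```

```text
top wide_weight [ 0.6575 -0.0662  0.949 ] 0.08
top knob_weight [ 0.4337  0.0734 26.6386] 0.046
top middle_weight [  0.5525   0.0631 -28.7441] 0.1
top small_weight [  0.6562   0.0812 -27.8995] 0.124
top tray [ 4.90800e-01 -3.08300e-01  1.09041e+01 -3.00000e-04] 0.024
side wide_weight [ 0.6573 -0.0656  6.7852] 0.127
side knob_weight [  0.4343   0.0739 -29.7514] 0.119
side middle_weight [ 0.5528  0.064  26.4295] 0.157
side small_weight [0.6555 0.0803 0.9555] 0.273
[[0.001, -0.969, -0.246, 0.07], [1.0, 0.001, -0.001, -0.001], [0.001, -0.246, 0.969, -0.163], [0.0, 0.0, 0.0, 1.0]] 321.37521917871044
```

Call:
drive_tool(plan=[[-3.2,-2.05,0,0],[-6.4,-4.1,0,0],[-9.6,-6.15,0,0],[-12.8,-8.2,0,0],[-16,-10.25,0,0]], claw=1)

```text
t: 1.47
eef_pos: [0.3149, 0.386, 0.2228]
ee_rot: [[-0.938, 0.347, 0.0], [0.347, 0.938, 0.0], [-0.0, 0.0, -1.0]]
force: [1.1, -0.3, 0.2]
width: 0.0918
grasp_force: 0.0
```

Call:
drive_tool(plan=[[-3.2,-2.05,0,0],[-6.4,-4.1,0,0],[-9.6,-6.15,0,0],[-12.8,-8.2,0,0],[-16,-10.25,0,0]])

```text
t: 1.88
eef_pos: [0.4295, 0.2341, 0.2229]
ee_rot: [[-0.938, 0.347, 0.001], [0.347, 0.938, 0.0], [-0.001, 0.001, -1.0]]
force: [1.0, 0.4, 0.3]
width: 0.0919
grasp_force: 0.0
```

Call:
drive_tool(plan=[[-3.2,-2.05,0,0],[-6.4,-4.1,0,0],[-9.6,-6.15,0,0],[-12.8,-8.2,0,0],[-16,-10.25,0,0]])

```text
t: 2.3
eef_pos: [0.5439, 0.0823, 0.2227]
ee_rot: [[-0.938, 0.348, 0.0], [0.348, 0.938, 0.0], [-0.0, 0.0, -1.0]]
force: [0.0, -0.3, -0.7]
width: 0.0917
grasp_force: 0.0
```

Call:
drive_tool(plan=[[-3.2,-2.05,1,0.08],[-6.4,-4.1,2,0.15],[-9.6,-6.15,3,0.15],[-12.8,-8.2,4,0.15],[-16,-10.25,5,0.15]])

```text
t: 2.72
eef_pos: [0.6583, -0.0693, 0.172]
ee_rot: [[-0.875, 0.484, 0.0], [0.484, 0.875, 0.0], [0.0, 0.0, -1.0]]
force: [1.2, 0.4, 0.9]
width: 0.0922
grasp_force: 0.0
```

```bash
cat > go.py <<'E'
# prints wrist fit of a weight and the shift/turn to a target pose
from fit import *
def need(x,y,z,psi):
    o=get_obs(); R=np.array(o["ee_rot"]); d=R.T@(np.array([x,y,z])-o["eef_pos"])*100
    cur=np.degrees(np.arctan2(R[1,1],R[0,1])); 
    print("t",round(o["t"],2),"pos",np.round(o["eef_pos"],4),"psi",round(cur,2),"| shift cm",d.round(2),"turn",round(np.radians(cur-psi),3), "q6",round(o["qpos"][5],1))
E
python3 - <<'E'
from go import *
c=cam("wrist"); x,e,mk=brass(c,"wide_weight",(.6575,-.066)); print(x.round(4),e)
im=c[0].copy(); h=proj(np.vstack(hexpts("wide_weight",[x[0],x[1],np.radians(x[2])],0)),*c[1:])
for p in h: cv2.circle(im,tuple(int(v) for v in p.round()),2,(0,0,255),-1)
save("w1.png",im); need(x[0],x[1],.019,60+x[2])
E
```

```text
[ 0.6544 -0.0665  0.077 ] 0.029777487739920616
t 2.77 pos [ 0.6599 -0.0753  0.1681] psi 60.81 | shift cm [ 0.9   0.54 14.91] turn 0.013 q6 -77.6
```

View pics/w1.png

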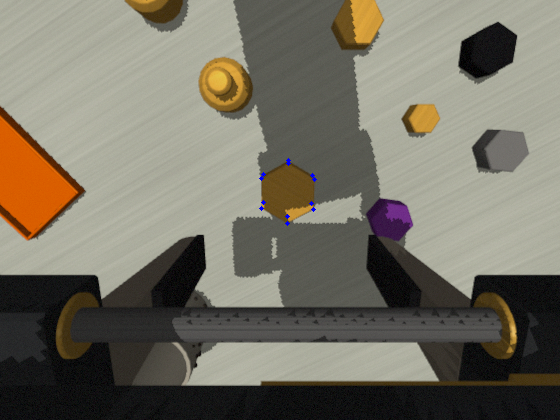

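The wrist view shows the wide plain-top hexagon at (288,192), and the outline fits it well. The counterweight is at (225,85), purple at (390,219) and small at (421,118). The arm was still settling, so I'll measure again at rest.

Run:
```python
from go import *
for k in range(2):
    c=cam("wrist"); x,e,mk=brass(c,"wide_weight",(.6575,-.066)); print(x.round(4),round(e,3))
need(x[0],x[1],.019,60+x[2])
```

```text
[ 0.6543 -0.0666  0.5015] 0.026
[ 0.6544 -0.0666  0.8788] 0.031
t 2.87 pos [ 0.6574 -0.0698  0.1702] psi 60.89 | shift cm [ 0.37  0.15 15.12] turn 0.0 q6 -77.4
```

Call:
drive_tool(plan=[[0.2,0.1,3.5,0],[0.4,0.15,7,0],[0.4,0.15,10.5,0],[0.4,0.15,13.5,0],[0.4,0.15,13.5,0]])

```text
t: 3.28
eef_pos: [0.6492, -0.0617, 0.0309]
ee_rot: [[-0.876, 0.483, -0.012], [0.483, 0.876, 0.004], [0.012, -0.003, -1.0]]
force: [-2.1, 0.1, -2.2]
width: 0.092
grasp_force: 0.0
```

Run:
```python
from go import *
c=cam("wrist")
need(.6544,-.0666,.019,60.8)
```

```text
t 3.33 pos [ 0.6515 -0.0625  0.0346] psi 61.14 | shift cm [-0.46 -0.22  1.56] turn 0.006 q6 -77.2
```

Call:
drive_tool(plan=[[0,-0.2,1,0],[0,-0.2,1.7,0],[0,-0.2,1.7,0],[0,-0.2,1.7,0],[0,-0.2,1.7,0]])

```text
t: 3.75
eef_pos: [0.6546, -0.0664, 0.022]
ee_rot: [[-0.875, 0.484, 0.002], [0.484, 0.875, -0.001], [-0.002, 0.0, -1.0]]
force: [-0.7, -0.9, 0.8]
width: 0.0918
grasp_force: 0.0
```

Run:
```python
from go import *
need(.6544,-.0666,.019,60.8)
```

```text
t 3.75 pos [ 0.6546 -0.0664  0.022 ] psi 61.08 | shift cm [ 0.01 -0.03  0.3 ] turn 0.005 q6 -77.4
```

Call:
drive_tool(plan=[[0,0,0.3,0],[0,0,0.3,0],[0,0,0.3,0],[0,0,0.3,0],[0,0,0.3,0]])

```text
t: 4.17
eef_pos: [0.6538, -0.0662, 0.0177]
ee_rot: [[-0.875, 0.484, 0.0], [0.484, 0.875, -0.0], [-0.0, 0.0, -1.0]]
force: [-0.3, -0.5, -0.1]
width: 0.0919
grasp_force: 0.0
```

Call:
drive_tool(plan=[[0,0,0,0],[0,0,0,0],[0,0,0,0],[0,0,0,0],[0,0,0,0]], claw=0.2)

```text
t: 4.58
eef_pos: [0.6537, -0.0662, 0.0176]
ee_rot: [[-0.875, 0.484, 0.0], [0.484, 0.875, 0.0], [-0.0, 0.0, -1.0]]
force: [0.2, -0.1, 1.8]
width: 0.0605
grasp_force: 0.0
```

Call:
drive_tool(plan=[[0,0,-0.35,0],[0,0,-0.35,0],[0,0,-0.35,0],[0,0,-0.35,0]], claw=0.75)

```text
t: 4.92
eef_pos: [0.6538, -0.0662, 0.0213]
ee_rot: [[-0.875, 0.484, 0.0], [0.484, 0.875, -0.0], [-0.0, 0.0, -1.0]]
force: [-0.7, 1.2, 0.5]
width: 0.069
grasp_force: 0.0
```

Call:
drive_tool(plan=[[0,0,0,0],[0,0,0,0],[0,0,0,0],[0,0,0,0],[0,0,0,0]], claw=0.2)

```text
t: 5.33
eef_pos: [0.6537, -0.0659, 0.021]
ee_rot: [[-0.875, 0.484, -0.0], [0.484, 0.875, 0.0], [0.0, 0.0, -1.0]]
force: [0.0, 0.7, -1.0]
width: 0.0516
grasp_force: 30.0
```

Call:
drive_tool(plan=[[0,0,0,0],[0,0,0,0],[0,0,0,0],[0,0,0,0]])

```text
t: 5.67
eef_pos: [0.6537, -0.0659, 0.021]
ee_rot: [[-0.875, 0.484, -0.0], [0.484, 0.875, 0.0], [0.0, 0.0, -1.0]]
force: [1.8, 1.7, 0.2]
width: 0.0516
grasp_force: 30.0
```

Call:
drive_tool(plan=[[0,0,-3,0],[0,0,-6,0],[0,0,-9,0],[0,-2,-11,0],[0.3,-4,-11,0]])

```text
t: 6.08
eef_pos: [0.6346, -0.1009, 0.1364]
ee_rot: [[-0.876, 0.482, 0.008], [0.482, 0.876, -0.004], [-0.009, 0.001, -1.0]]
force: [1.2, -0.7, -4.1]
width: 0.0516
grasp_force: 30.0
```

Call:
drive_tool(plan=[[0.4,-3,0,0],[0.8,-6,0,0],[1.2,-9,0,0],[1.6,-12,0,0],[2,-14,0,0]])

```text
t: 6.5
eef_pos: [0.5438, -0.2144, 0.1297]
ee_rot: [[-0.875, 0.485, -0.003], [0.485, 0.875, -0.0], [0.003, -0.002, -1.0]]
force: [-0.3, -0.6, -5.7]
width: 0.052
grasp_force: 30.0
```

Call:
drive_tool(plan=[[0.5,-3,0,-0.08],[1,-6,0,-0.17],[1.5,-9,0,-0.17],[2,-12,0,-0.17],[2.3,-13,0,-0.17]])

```text
t: 6.92
eef_pos: [0.4603, -0.3179, 0.13]
ee_rot: [[-0.944, 0.331, -0.003], [0.331, 0.944, -0.0], [0.003, -0.001, -1.0]]
force: [0.9, -0.4, -5.3]
width: 0.0519
grasp_force: 30.0
```

Call:
drive_tool(plan=[[0,0,0,0],[0,0,0,0],[0,0,0,0],[0,0,0,0]])

```text
t: 7.25
eef_pos: [0.464, -0.3141, 0.1307]
ee_rot: [[-0.945, 0.327, -0.0], [0.327, 0.945, 0.001], [0.001, 0.001, -1.0]]
force: [-0.8, 1.2, -5.1]
width: 0.0519
grasp_force: 30.0
```

```bash
cat >> go.py <<'E'
def tgt(T,dx,dy=0.):
    c,s=np.cos(np.radians(T[2])),np.sin(np.radians(T[2])); return T[0]+c*dx-s*dy,T[1]+s*dx+c*dy
E
python3 - <<'E'
from go import *
c=cam("wrist"); T,e=tray(c,(.491,-.308,.19)); print("wrist",T.round(4),round(e,3))
im=c[0].copy(); h=proj(np.vstack(traypts([T[0],T[1],np.radians(T[2]),T[3]])),*c[1:])
for p in h: cv2.circle(im,tuple(int(v) for v in p.round()),3,(0,0,255),-1)
save("w2.png",im)
c2=cam("top"); T2,e=tray(c2,(.491,-.308,.19)); print("top",T2.round(4),round(e,3))
need(*tgt(T,-.028),.024,70.9)
E
```

```text
wrist [ 4.91300e-01 -3.08100e-01  1.11514e+01  1.60000e-03] 0.739
top [ 4.89700e-01 -3.08300e-01  1.10568e+01 -1.80000e-03] 0.054
t 7.35 pos [ 0.4641 -0.3143  0.1309] psi 70.9 | shift cm [ 0.05  0.06 10.69] turn 0.0 q6 -117.4
```

View pics/w2.png

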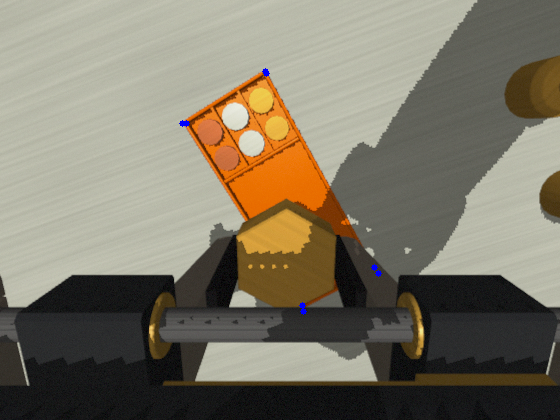

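Wrist picture: the held wide weight is at (285,255). The pocket end of the tray has its corners at (184,123) and (265,72), as projected. Now I'll measure the weight's offset in the grip.

```bash
cat >> go.py <<'E'
def held(th,zg):  # weight centre in tool xy (mm), zg = TCP height above underside
    o=get_obs(); c=cam("wrist"); p=np.array(o["eef_pos"]); R=np.array(o["ee_rot"])
    x,e,mk=brass(c,th,p[:2],p[2]-zg); d=R.T@np.array([x[0]-p[0],x[1]-p[1],0])
    print("held offset mm",(d[:2]*1000).round(1),"yaw",x[2].round(1),"err",round(e,3)); return x,mk,c
E
python3 - <<'E'
from go import *
x,mk,c=held("wide_weight",.021)
ys,xs=np.nonzero(mk); print(xs.min(),xs.max(),ys.min(),ys.max()); need(*tgt((.490,-.3083,10.95),-.028),.024,70.95)
E
```

```text
held offset mm [17.7  1. ] yaw 0.7 err 0.551
184 361 70 307
t 7.4 pos [ 0.4641 -0.3144  0.131 ] psi 70.9 | shift cm [ 0.17  0.03 10.7 ] turn -0.001 q6 -117.4
```

Run:
```python
import go, fit
from go import *
old=fit.colmask
def cm(im,th,near=None):
    hsv=cv2.cvtColor(im,cv2.COLOR_RGB2HSV); m=cv2.inRange(hsv,(14,60,20),(30,255,255)); m[:196]=0
    return cv2.morphologyEx(m,cv2.MORPH_OPEN,np.ones((7,7)))
fit.colmask=cm
x,mk,c=held("wide_weight",.021)
ys,xs=np.nonzero(mk); print(xs.min(),xs.max(),ys.min(),ys.max())
im=c[0].copy(); im[mk>0]=im[mk>0]//2+[0,0,127]
h=proj(np.vstack(hexpts("wide_weight",[x[0],x[1],np.radians(x[2])],.110)),*c[1:])
print(h.round().tolist())
save("w3.png",cv2.resize(im[180:320,200:380],None,fx=3,fy=3))
```

```text
held offset mm [-0.5 -0.8] yaw 10.8 err 0.081
236 336 196 307
[[328.0, 268.0], [329.0, 221.0], [286.0, 196.0], [242.0, 221.0], [244.0, 268.0], [286.0, 290.0], [334.0, 288.0], [336.0, 236.0], [286.0, 207.0], [236.0, 235.0], [238.0, 288.0], [286.0, 313.0]]
```

View pics/w3.png

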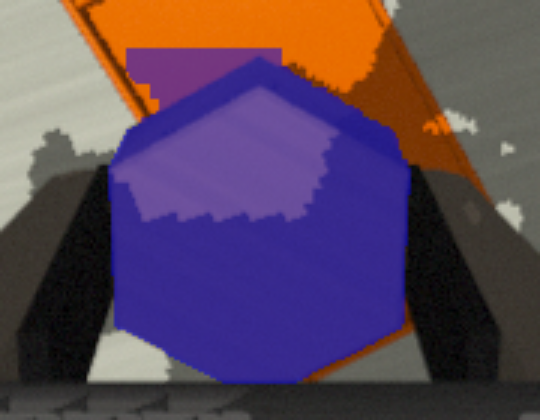

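Call:
drive_tool(plan=[[0.3,0.05,3,0],[0.3,0.05,6,0],[0.3,0.05,9,0],[0.3,0.05,10,0],[0.3,0.05,10,0]])

```text
t: 7.87
eef_pos: [0.459, -0.3114, 0.028]
ee_rot: [[-0.945, 0.328, -0.005], [0.328, 0.945, 0.005], [0.006, 0.003, -1.0]]
force: [0.5, 1.2, -5.1]
width: 0.0517
grasp_force: 30.0
```

Call:
drive_tool(plan=[[0,0,0,0],[0,0,0.3,0],[0,0,0.5,0],[0,0,0.7,0],[0,0,0.7,0]])

```text
t: 8.28
eef_pos: [0.4612, -0.3141, 0.0247]
ee_rot: [[-0.944, 0.329, 0.001], [0.329, 0.944, -0.001], [-0.001, -0.0, -1.0]]
force: [-0.5, -0.6, -4.6]
width: 0.0517
grasp_force: 30.0
```

Call:
drive_tool(plan=[[0,0,0,0],[0,0,0,0],[0,0,0,0]])

```text
t: 8.53
eef_pos: [0.461, -0.3139, 0.0243]
ee_rot: [[-0.944, 0.329, 0.0], [0.329, 0.944, -0.0], [-0.0, -0.0, -1.0]]
force: [-0.6, 0.5, -4.8]
width: 0.0517
grasp_force: 30.0
```

Call:
drive_tool(plan=[[0,0,0,0],[0,0,0,0],[0,0,0,0],[0,0,0,0]], claw=1)

```text
t: 8.87
eef_pos: [0.4614, -0.3143, 0.0248]
ee_rot: [[-0.944, 0.329, 0.001], [0.329, 0.944, -0.001], [-0.001, -0.001, -1.0]]
force: [0.5, -0.1, -1.5]
width: 0.0761
grasp_force: 0.0
```

Call:
drive_tool(plan=[[0,0,-3,0],[0,0,-6.5,0],[0,0,-10,0],[0,0,-13,0],[0,0,-15,0]])

```text
t: 9.28
eef_pos: [0.462, -0.3149, 0.1784]
ee_rot: [[-0.944, 0.329, 0.004], [0.328, 0.944, -0.004], [-0.005, -0.003, -1.0]]
force: [-0.5, 0.6, 0.4]
width: 0.0917
grasp_force: 0.0
```

Call:
drive_tool(plan=[[1.5,3.5,0,0],[3,7,0,0],[4.5,10.5,0,0],[6,14,0,0],[7.5,17.5,0,0]])

```text
t: 9.7
eef_pos: [0.4473, -0.1224, 0.1745]
ee_rot: [[-0.944, 0.329, 0.001], [0.329, 0.944, -0.0], [-0.001, -0.0, -1.0]]
force: [0.1, -0.2, 0.1]
width: 0.092
grasp_force: 0.0
```

Call:
drive_tool(plan=[[1.5,3.5,0,-0.1],[3,7,0,-0.2],[4.5,10.5,0,-0.28],[6,14,0,-0.28],[7.8,18,0,-0.28]])

```text
t: 10.12
eef_pos: [0.4332, 0.071, 0.1748]
ee_rot: [[-0.998, 0.055, 0.002], [0.055, 0.998, -0.0], [-0.002, -0.0, -1.0]]
force: [0.1, 0.1, -0.5]
width: 0.0921
grasp_force: 0.0
```

Call:
drive_tool(plan=[[0,0,0,0],[0,0,0,0],[0,0,0,0],[0,0,0,0],[0,0,0,0]])

```text
t: 10.53
eef_pos: [0.4335, 0.0682, 0.1742]
ee_rot: [[-0.998, 0.057, 0.0], [0.057, 0.998, -0.0], [-0.0, -0.0, -1.0]]
force: [0.9, -0.4, 0.6]
width: 0.0919
grasp_force: 0.0
```

Run:
```python
from go import *
c=cam("wrist"); x,e,mk=brass(c,"knob_weight",(.434,.0735)); print(x.round(4),round(e,3))
need(x[0],x[1],.019,60+x[2])
c=cam("top"); save("top1.png",cv2.resize(c[0][220:380,390:510],None,fx=4,fy=4,interpolation=cv2.INTER_CUBIC)); T,e=tray(c,(.49,-.308,.19)); print(T.round(4),e)
w,e,mk=brass(c,"wide_weight",tgt(T,-.028),.003); print(w.round(4),e); d=w[:2]-T[:2]; a=np.radians(T[2]); print("in tray",np.round([d[0]*np.cos(a)+d[1]*np.sin(a),-d[0]*np.sin(a)+d[1]*np.cos(a)],4))
```

```text
[ 0.4315  0.0725 26.1498] 0.027
t 10.58 pos [0.4335 0.0683 0.1742] psi 86.72 | shift cm [ 0.23  0.41 15.52] turn 0.01 q6 -93.6
[ 4.90400e-01 -3.08200e-01  1.09756e+01 -2.00000e-04] 0.02295348234474659
[ 0.4636 -0.3151 11.5168] 0.07219701260328293
in tray [-0.0277 -0.0017]
```

View pics/top1.png

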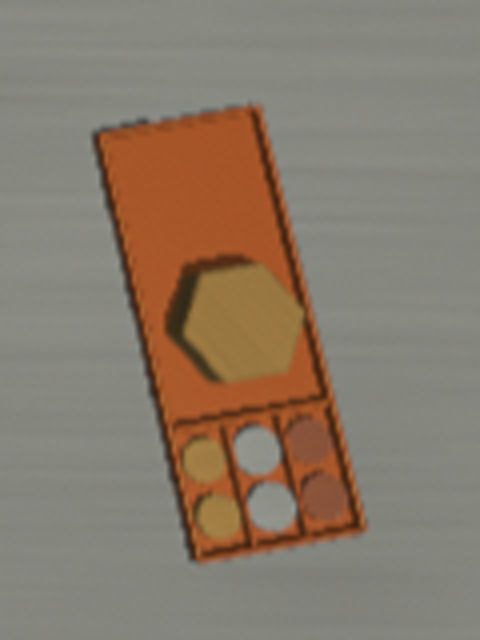

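Top crop: the wide weight lies flat in the bay half next to the pockets, at tray (-28,-2) mm. Next is the knob weight.

Call:
drive_tool(plan=[[0.2,0.4,3,0.01],[0.2,0.4,6.5,0.01],[0.2,0.4,10,0.01],[0.2,0.4,13,0.01],[0.2,0.4,15.3,0.01]])

```text
t: 11.05
eef_pos: [0.4301, 0.0731, 0.0187]
ee_rot: [[-0.998, 0.066, -0.003], [0.066, 0.998, 0.0], [0.003, 0.0, -1.0]]
force: [-0.0, -0.7, -0.3]
width: 0.0919
grasp_force: 0.0
```

Call:
drive_tool(plan=[[0,0,0,0],[0,0,0,0],[0,0,0,0],[0,0,0,0],[0,0,0,0]])

```text
t: 11.47
eef_pos: [0.4331, 0.0734, 0.0229]
ee_rot: [[-0.998, 0.065, 0.004], [0.065, 0.998, -0.0], [-0.004, -0.0, -1.0]]
force: [-0.3, -0.0, -0.4]
width: 0.092
grasp_force: 0.0
```

Call:
drive_tool(plan=[[0,0,0,0],[0,0,0,0],[0,0,0,0],[0,0,0,0],[0,0,0,0]], claw=0.2)

```text
t: 11.88
eef_pos: [0.4314, 0.0737, 0.0212]
ee_rot: [[-0.998, 0.065, 0.0], [0.065, 0.998, -0.0], [-0.0, -0.0, -1.0]]
force: [0.3, 0.4, -0.4]
width: 0.061
grasp_force: 0.0
```

Call:
drive_tool(plan=[[0,0,0,0],[0,0,0,0],[0,0,0,0],[0,0,0,0],[0,0,0,0]])

```text
t: 12.3
eef_pos: [0.4314, 0.0737, 0.0211]
ee_rot: [[-0.998, 0.065, -0.0], [0.065, 0.998, -0.0], [0.0, -0.0, -1.0]]
force: [-0.0, -0.1, 1.5]
width: 0.0518
grasp_force: 30.0
```

Call:
drive_tool(plan=[[0,0,-3,0],[0,0,-6,0],[0,0,-9,0],[0,0,-12,0],[-0.5,-2,-12.5,0]])

```text
t: 12.72
eef_pos: [0.4369, 0.0553, 0.1502]
ee_rot: [[-0.998, 0.062, 0.006], [0.062, 0.998, 0.001], [-0.006, 0.002, -1.0]]
force: [2.3, -0.4, -4.9]
width: 0.0516
grasp_force: 30.0
```

Call:
drive_tool(plan=[[-1,-3.5,0,0],[-2,-7,0,0],[-3,-10.5,0,0],[-4,-14,0,0],[-5.2,-17,0,0]])

```text
t: 13.13
eef_pos: [0.4748, -0.1212, 0.1447]
ee_rot: [[-0.998, 0.066, -0.003], [0.066, 0.998, 0.001], [0.003, 0.001, -1.0]]
force: [0.3, -0.2, -4.7]
width: 0.0517
grasp_force: 30.0
```

Call:
drive_tool(plan=[[-1,-3.5,0,0.1],[-2,-7,0,0.2],[-3.2,-10.5,0,0.267],[-4.5,-14,0,0.267],[-5.6,-17.8,0,0.267]])

```text
t: 13.55
eef_pos: [0.5198, -0.3013, 0.1441]
ee_rot: [[-0.945, 0.326, -0.002], [0.326, 0.945, 0.003], [0.003, 0.002, -1.0]]
force: [1.6, -0.4, -4.3]
width: 0.052
grasp_force: 30.0
```

Call:
drive_tool(plan=[[0,0,0,0],[0,0,0,0],[0,0,0,0],[0,0,0,0],[0,0,0,0]])

```text
t: 13.97
eef_pos: [0.52, -0.2993, 0.1456]
ee_rot: [[-0.946, 0.325, -0.001], [0.325, 0.946, 0.001], [0.001, 0.001, -1.0]]
force: [0.1, 0.2, -5.1]
width: 0.0513
grasp_force: 30.0
```

Run:
```python
from go import *
c=cam("wrist"); save("w4.png",c[0]); need(*tgt((.4904,-.3082,10.98),.030,-.001),.025,71.0)
```

```text
t 14.02 pos [ 0.5202 -0.2995  0.1459] psi 71.06 | shift cm [-0.12 -0.38 12.09] turn 0.001 q6 -112.5
```

View pics/w4.png

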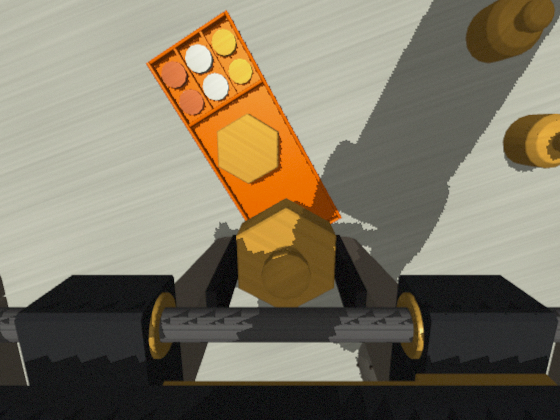

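Wrist picture: the knob weight is held at (287,255). The wide weight is in the bay at (248,148) with its near face clear. Now I'll fit the wide weight here for the relative pose.

Run:
```python
import fit
from go import *
def cm(im,th,near=None):
    hsv=cv2.cvtColor(im,cv2.COLOR_RGB2HSV); m=cv2.inRange(hsv,(14,60,20),(30,255,255))
    return cv2.morphologyEx(m,cv2.MORPH_OPEN,np.ones((5,5)))
fit.colmask=cm
c=cam("wrist"); w,e,mk=brass(c,"wide_weight",(.4636,-.3151),.003); print(w.round(4),round(e,3))
x,e,mk=brass(c,"knob_weight",(.52,-.3),.1245); ys,xs=np.nonzero(mk); print(xs.min(),xs.max(),ys.min(),ys.max()); h=proj(np.vstack(hexpts("knob_weight",[.5202,-.2995,np.radians(11)],.1245)[:2]),*c[1:]); print(h[[2,8]].round(1))
h=proj(np.vstack(hexpts("knob_weight",[.5202+.0014,-.2995-.0005,np.radians(11)],.1245)[:2]),*c[1:]); print(h[[2,8]].round(1))
W=(w[0],w[1],w[2]); need(*tgt(W,.056),.025,60+w[2])
```

```text
[ 0.5204 -0.3056 15.5154] 0.828
197 336 85 307
[[287.3 195.4]
 [287.5 206.2]]
[[287.3 197.9]
 [287.5 209.1]]
t 14.07 pos [ 0.5203 -0.2997  0.1461] psi 71.06 | shift cm [-4.82  2.62 12.11] turn -0.078 q6 -112.5
```

Run:
```python
import fit
from go import *
def cm(im,th,near=None):
    hsv=cv2.cvtColor(im,cv2.COLOR_RGB2HSV); m=cv2.inRange(hsv,(15,60,20),(30,255,255)); r=np.zeros_like(m); r[108:194,208:290]=1
    m=cv2.morphologyEx(m*r,cv2.MORPH_OPEN,np.ones((5,5))); save("m.png",cv2.merge([m]*3)); return m
fit.colmask=cm
c=cam("wrist"); w,e,mk=brass(c,"wide_weight",(.4636,-.3151),.003); print(w.round(4),round(e,3))
ys,xs=np.nonzero(mk); print(xs.min(),xs.max(),ys.min(),ys.max())
need(*tgt(w,.056),.025,60+w[2])
```

```text
[ 0.4607 -0.315  10.7814] 0.175
217 280 108 181
t 14.12 pos [ 0.5204 -0.3     0.1462] psi 71.05 | shift cm [ 0.29 -0.58 12.12] turn 0.005 q6 -112.5
```

Call:
drive_tool(plan=[[0.2,-0.4,3,0],[0.2,-0.4,6,0],[0.2,-0.4,9,0],[0.2,-0.4,10.5,0],[0.2,-0.4,10.5,0]])

```text
t: 14.53
eef_pos: [0.5142, -0.301, 0.0365]
ee_rot: [[-0.946, 0.325, -0.007], [0.325, 0.946, 0.006], [0.008, 0.004, -1.0]]
force: [-1.6, 1.2, -5.7]
width: 0.0515
grasp_force: 30.0
```

Call:
drive_tool(plan=[[0,0,0,0],[0,0,0.4,0],[0,0,0.8,0],[0,0,1.2,0],[0,0,1.55,0]])

```text
t: 14.95
eef_pos: [0.5177, -0.3044, 0.0262]
ee_rot: [[-0.945, 0.326, 0.001], [0.326, 0.945, -0.001], [-0.001, -0.001, -1.0]]
force: [0.3, -0.4, -5.7]
width: 0.0517
grasp_force: 30.0
```

Call:
drive_tool(plan=[[0,0,0,0],[0,0,0,0],[0,0,0,0]])

```text
t: 15.2
eef_pos: [0.5173, -0.3041, 0.0258]
ee_rot: [[-0.945, 0.326, 0.0], [0.326, 0.945, -0.0], [-0.0, -0.0, -1.0]]
force: [-0.1, -0.5, -6.1]
width: 0.0516
grasp_force: 30.0
```

Run:
```python
from go import *
c=cam("top"); save("top2.png",cv2.resize(c[0][220:380,390:510],None,fx=4,fy=4,interpolation=cv2.INTER_CUBIC))
c=cam("side"); save("side2.png",cv2.resize(c[0][280:420,230:430],None,fx=4,fy=4,interpolation=cv2.INTER_CUBIC)); need(.5173,-.3034,.0246,71)
```

```text
t 15.3 pos [ 0.5173 -0.3042  0.0259] psi 70.99 | shift cm [0.03 0.07 0.13] turn -0.0 q6 -113.0
```

View pics/side2.png

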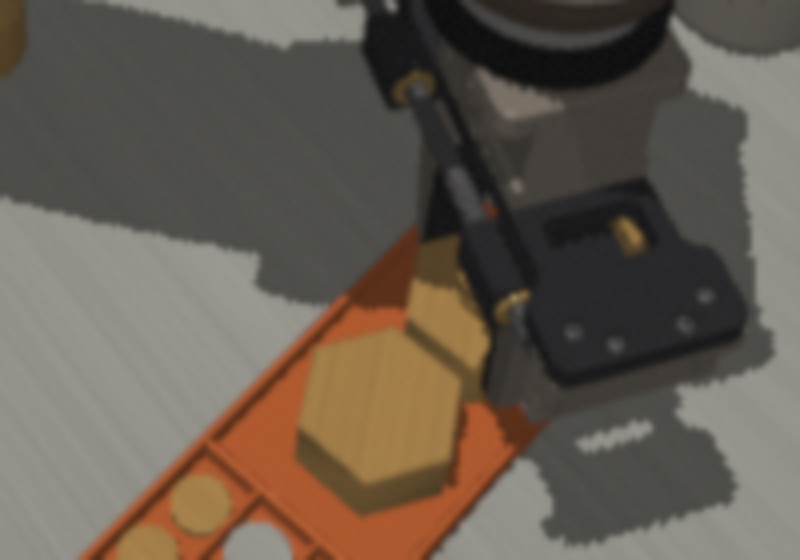

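Side crop: the knob weight hangs just over the floor, its face parallel to the wide one with a small gap at about (430,345). I'll lower it and slide it into contact.

Call:
drive_tool(plan=[[0,0,0.12,0],[0,0,0.12,0],[0.15,-0.08,0.12,0],[0.25,-0.15,0.12,0],[0.35,-0.2,0.12,0]])

```text
t: 15.72
eef_pos: [0.513, -0.3048, 0.0244]
ee_rot: [[-0.945, 0.326, -0.0], [0.326, 0.945, -0.0], [0.0, -0.0, -1.0]]
force: [-0.4, -1.1, -6.3]
width: 0.0519
grasp_force: 30.0
```

Call:
drive_tool(plan=[[0.05,-0.03,0,0],[0.12,-0.07,0,0],[0.18,-0.1,0,0],[0.24,-0.14,0,0],[0.3,-0.17,0,0]])

```text
t: 16.13
eef_pos: [0.51, -0.3053, 0.0244]
ee_rot: [[-0.945, 0.326, 0.0], [0.326, 0.945, -0.0], [-0.001, 0.0, -1.0]]
force: [3.1, 1.1, -5.3]
width: 0.0514
grasp_force: 30.0
```

Call:
drive_tool(plan=[[0,0,0,0],[0,0,0,0],[0,0,0,0]])

```text
t: 16.38
eef_pos: [0.5099, -0.3054, 0.0244]
ee_rot: [[-0.945, 0.326, 0.0], [0.326, 0.945, -0.0], [-0.0, -0.0, -1.0]]
force: [1.4, 0.6, -5.8]
width: 0.0519
grasp_force: 30.0
```

Run:
```python
from go import *
c=cam("side"); save("side3.png",cv2.resize(c[0][310:420,260:390],None,fx=5,fy=5,interpolation=cv2.INTER_CUBIC)); need(.5173,-.3034,.0246,71)
```

```text
t 16.43 pos [ 0.5098 -0.3054  0.0244] psi 70.99 | shift cm [-0.64  0.43 -0.02] turn -0.0 q6 -113.5
```

View pics/side3.png

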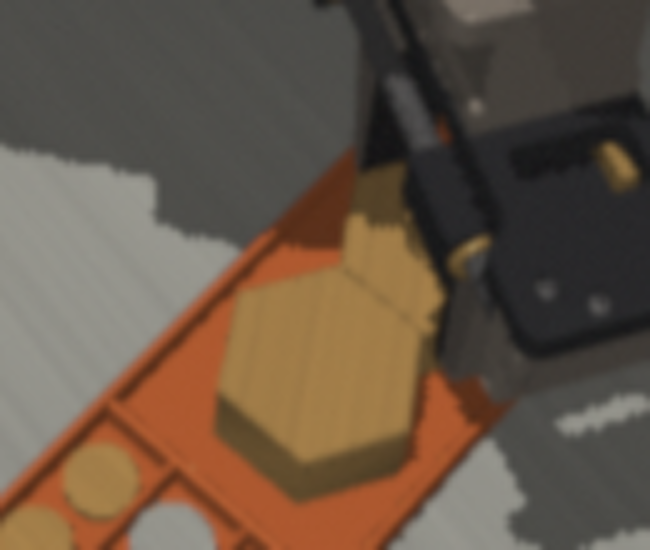

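Side crop: faces are flush at the seam (345,265)-(430,325), and the contact force reached about 3 N. I'll release and go to the middle weight.

Call:
drive_tool(plan=[[0,0,0.05,0],[0,0,0.05,0],[0,0,0.05,0]])

```text
t: 16.68
eef_pos: [0.5099, -0.3055, 0.0241]
ee_rot: [[-0.945, 0.326, 0.0], [0.326, 0.945, -0.0], [-0.0, -0.0, -1.0]]
force: [0.6, 0.7, -3.4]
width: 0.0516
grasp_force: 30.0
```

Call:
drive_tool(plan=[[0,0,0,0],[0,0,0,0],[0,0,0,0],[0,0,0,0],[0,0,0,0]], claw=0.85)

```text
t: 17.1
eef_pos: [0.51, -0.3057, 0.0243]
ee_rot: [[-0.945, 0.326, 0.0], [0.326, 0.945, -0.001], [-0.001, -0.0, -1.0]]
force: [0.0, 0.2, 0.9]
width: 0.0781
grasp_force: 0.0
```

Call:
drive_tool(plan=[[0,0,-2,0],[0,0,-5.5,0],[0,0,-9,0],[0,0,-12,0],[0,0,-15,0]])

```text
t: 17.52
eef_pos: [0.5098, -0.3054, 0.1759]
ee_rot: [[-0.945, 0.326, 0.001], [0.326, 0.945, -0.001], [-0.001, -0.0, -1.0]]
force: [0.3, -0.2, -0.3]
width: 0.0781
grasp_force: 0.0
```

Call:
drive_tool(plan=[[0.8,3.5,0,0],[1.6,7,0,0],[2.4,10.5,0,0],[3.2,14,0,0],[4,18,0,0]], claw=1)

```text
t: 17.93
eef_pos: [0.5305, -0.1212, 0.1742]
ee_rot: [[-0.945, 0.327, 0.001], [0.327, 0.945, -0.001], [-0.001, -0.0, -1.0]]
force: [0.9, -0.4, 0.4]
width: 0.092
grasp_force: 0.0
```

Call:
drive_tool(plan=[[0.8,3.5,0,-0.1],[1.6,7,0,-0.2],[2.4,10.5,0,-0.3],[3.2,14,0,-0.35],[4,18,0,-0.35]])

```text
t: 18.35
eef_pos: [0.5514, 0.0623, 0.1742]
ee_rot: [[-1.0, -0.02, 0.001], [-0.02, 1.0, -0.001], [-0.001, -0.001, -1.0]]
force: [0.7, -0.2, 0.8]
width: 0.0919
grasp_force: 0.0
```

Call:
drive_tool(plan=[[0,0,0,0],[0,0,0,0],[0,0,0,0],[0,0,0,0],[0,0,0,0]])

```text
t: 18.77
eef_pos: [0.5515, 0.0597, 0.1739]
ee_rot: [[-1.0, -0.016, -0.0], [-0.016, 1.0, -0.0], [0.0, -0.0, -1.0]]
force: [-0.1, 0.4, 0.1]
width: 0.092
grasp_force: 0.0
```

Run:
```python
from go import *
c=cam("wrist"); x,e,mk=brass(c,"middle_weight",(.5525,.0635)); print(x.round(4),round(e,3)); need(x[0],x[1],.015,(x[2]-60)%180)
c=cam("top"); save("top3.png",cv2.resize(c[0][220:380,390:510],None,fx=4,fy=4,interpolation=cv2.INTER_CUBIC))
```

```text
[  0.5498   0.0618 -29.6633] 0.035
t 18.82 pos [0.5515 0.0597 0.1739] psi 90.92 | shift cm [ 0.16  0.21 15.89] turn 0.01 q6 -97.2
```

View pics/top3.png

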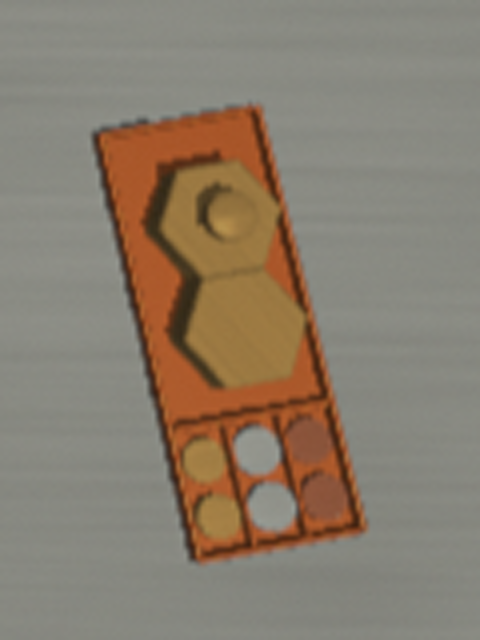

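Top crop: knob and wide weights sit flush face to face, with the seam at (230,272). Next is the brass middle weight; it fits as a hexagon at (.550,.062), away from the black, grey and purple ones.

Call:
drive_tool(plan=[[0.15,0.2,3,0.01],[0.15,0.2,6.5,0.01],[0.15,0.2,10,0.01],[0.15,0.2,13,0.01],[0.15,0.2,16,0.01]])

```text
t: 19.28
eef_pos: [0.5496, 0.0623, 0.0124]
ee_rot: [[-1.0, -0.007, -0.0], [-0.007, 1.0, -0.0], [0.0, -0.0, -1.0]]
force: [1.2, 0.5, 0.3]
width: 0.0919
grasp_force: 0.0
```

Call:
drive_tool(plan=[[0,0,0,0],[0,0,0,0],[0,0,0,0],[0,0,0,0],[0,0,0,0]])

```text
t: 19.7
eef_pos: [0.5504, 0.0628, 0.0148]
ee_rot: [[-1.0, -0.008, 0.001], [-0.008, 1.0, -0.0], [-0.001, -0.0, -1.0]]
force: [-0.4, -0.8, 0.5]
width: 0.0921
grasp_force: 0.0
```

Call:
drive_tool(plan=[[0,0,0,0],[0,0,0,0],[0,0,0,0],[0,0,0,0],[0,0,0,0]], claw=0.1)

```text
t: 20.12
eef_pos: [0.5499, 0.0631, 0.014]
ee_rot: [[-1.0, -0.008, 0.0], [-0.008, 1.0, -0.0], [-0.0, -0.0, -1.0]]
force: [-0.5, 0.7, -0.6]
width: 0.0604
grasp_force: 0.0
```

Call:
drive_tool(plan=[[0,0,0,0],[0,0,0,0],[0,0,0,0],[0,0,0,0],[0,0,0,0]])

```text
t: 20.53
eef_pos: [0.5499, 0.063, 0.0139]
ee_rot: [[-1.0, -0.008, -0.0], [-0.008, 1.0, -0.0], [0.0, -0.0, -1.0]]
force: [0.5, -1.0, 0.2]
width: 0.0379
grasp_force: 30.0
```

Call:
drive_tool(plan=[[0,0,0,0],[0,0,0,0],[0,0,0,0]])

```text
t: 20.78
eef_pos: [0.5499, 0.063, 0.0139]
ee_rot: [[-1.0, -0.008, -0.0], [-0.008, 1.0, -0.0], [0.0, -0.0, -1.0]]
force: [-0.4, -0.4, 0.1]
width: 0.0378
grasp_force: 30.0
```

```bash
cat >> go.py <<'E'
def pair(c,g,zs=.003):
    m=colmask(c[0],"x"); n,l,st,ce=cv2.connectedComponentsWithStats(m); u=proj([[*g,.03]],*c[1:])[0]
    i=min([i for i in range(1,n) if st[i,4]>200],key=lambda i:np.hypot(*(ce[i]-u))); mk=cv2.morphologyEx((l==i).astype(np.uint8),cv2.MORPH_CLOSE,np.ones((3,3)))
    f=lambda p:hexpts("wide_weight",p,.003)+hexpts("knob_weight",[p[0]+.052*np.cos(p[2]),p[1]+.052*np.sin(p[2]),p[2]],.003)
    x,e=fitmask(mk,f,[np.array([g[0]-.0255,g[1]-.005,.19])],c); x[2]=np.degrees(x[2]); return x,e,mk
E
python3 - <<'E'
from go import *
for n in ("top","side"):
    c=cam(n); x,e,mk=pair(c,(.487,-.311)); ys,xs=np.nonzero(mk); print(n,x.round(4),round(e,3),xs.min(),xs.max(),ys.min(),ys.max())
E
```

```text
top [ 0.461  -0.3159 10.2328] 0.056 426 468 259 317
side [ 0.4611 -0.3158 10.5187] 0.037 303 366 340 410
```

Call:
drive_tool(plan=[[0,0,-3,0],[0,0,-6,0],[0,0,-9,0],[0,0,-12,0],[0.4,-2,-13,0]])

```text
t: 21.3
eef_pos: [0.5486, 0.045, 0.1486]
ee_rot: [[-1.0, -0.011, 0.007], [-0.011, 1.0, 0.001], [-0.007, 0.001, -1.0]]
force: [1.8, -0.4, -2.3]
width: 0.0378
grasp_force: 30.0
```

Call:
drive_tool(plan=[[0.9,-3.5,0,0],[1.8,-7,0,0],[2.7,-10.5,0,0],[3.6,-14,0,0],[4.5,-18,0,0]])

```text
t: 21.72
eef_pos: [0.5014, -0.1379, 0.1433]
ee_rot: [[-1.0, -0.009, -0.001], [-0.009, 1.0, 0.001], [0.001, 0.001, -1.0]]
force: [1.1, -0.8, -2.7]
width: 0.0375
grasp_force: 30.0
```

Call:
drive_tool(plan=[[0.9,-3.5,0,0.1],[1.8,-7,0,0.2],[2.7,-10.5,0,0.3],[3.6,-14,0,0.34],[4.5,-17.7,0,0.34]])

```text
t: 22.13
eef_pos: [0.4579, -0.3156, 0.1432]
ee_rot: [[-0.945, 0.327, -0.001], [0.327, 0.945, 0.001], [0.001, 0.001, -1.0]]
force: [1.2, -0.3, -2.6]
width: 0.0374
grasp_force: 30.0
```

Call:
drive_tool(plan=[[0,0,0,0],[0,0,0,0],[0,0,0,0],[0,0,0,0],[0,0,0,0]])

```text
t: 22.55
eef_pos: [0.4593, -0.3133, 0.1436]
ee_rot: [[-0.946, 0.324, -0.0], [0.324, 0.946, 0.001], [0.001, 0.001, -1.0]]
force: [-0.5, 0.3, -2.1]
width: 0.0375
grasp_force: 30.0
```

Run:
```python
from go import *
c=cam("wrist"); need(.4586,-.3151,.0429,70.8)
```

```text
t 22.6 pos [ 0.4593 -0.3134  0.1437] psi 71.09 | shift cm [ 1.000e-02 -1.900e-01  1.008e+01] turn 0.005 q6 -117.9
```

Call:
drive_tool(plan=[[0,-0.2,3,0.005],[0,-0.2,6,0.005],[0,-0.2,8.5,0.005],[0,-0.2,8.5,0.005],[0,-0.2,8.5,0.005]])

```text
t: 23.02
eef_pos: [0.4578, -0.3151, 0.058]
ee_rot: [[-0.944, 0.329, -0.002], [0.329, 0.944, 0.003], [0.003, 0.002, -1.0]]
force: [0.3, -0.2, -2.0]
width: 0.0376
grasp_force: 30.0
```

Call:
drive_tool(plan=[[0,0,0,0],[0,0,0,0],[0,0,0.4,0],[0,0,0.8,0],[0,0,1.2,0]])

```text
t: 23.43
eef_pos: [0.4587, -0.317, 0.0474]
ee_rot: [[-0.944, 0.33, 0.001], [0.33, 0.944, -0.001], [-0.001, -0.001, -1.0]]
force: [-0.5, 0.7, -2.9]
width: 0.0378
grasp_force: 30.0
```

Call:
drive_tool(plan=[[0,0,0,0],[0,0,0,0],[0,0,0,0]])

```text
t: 23.68
eef_pos: [0.4583, -0.3166, 0.0469]
ee_rot: [[-0.944, 0.33, -0.0], [0.33, 0.944, 0.0], [0.0, 0.0, -1.0]]
force: [0.8, -0.2, -3.1]
width: 0.0378
grasp_force: 30.0
```

Run:
```python
from go import *
need(.4586,-.3151,.0429,70.8)
```

```text
t 23.68 pos [ 0.4583 -0.3166  0.0469] psi 70.7 | shift cm [0.02 0.15 0.4 ] turn -0.002 q6 -117.8
```

Call:
drive_tool(plan=[[0,0.15,0,0],[0,0.15,0.1,0],[0,0.15,0.2,0],[0,0.15,0.3,0],[0,0.15,0.35,0]])

```text
t: 24.1
eef_pos: [0.4587, -0.3151, 0.0432]
ee_rot: [[-0.944, 0.33, -0.0], [0.33, 0.944, 0.0], [0.0, 0.0, -1.0]]
force: [-0.7, -0.8, -2.8]
width: 0.0379
grasp_force: 30.0
```

Call:
drive_tool(plan=[[0,0,0,0],[0,0,0,0],[0,0,0.03,0],[0,0,0.05,0],[0,0,0.05,0]])

```text
t: 24.52
eef_pos: [0.4588, -0.3152, 0.0429]
ee_rot: [[-0.944, 0.33, -0.0], [0.33, 0.944, -0.0], [0.0, -0.0, -1.0]]
force: [-0.4, -0.2, -2.4]
width: 0.0378
grasp_force: 30.0
```

Run:
```python
from go import *
need(.4586,-.3151,.0429,70.8)
c=cam("side"); save("side4.png",cv2.resize(c[0][310:420,260:390],None,fx=5,fy=5,interpolation=cv2.INTER_CUBIC))
```

```text
t 24.52 pos [ 0.4588 -0.3152  0.0429] psi 70.7 | shift cm [ 0.03  0.   -0.  ] turn -0.002 q6 -117.6
```

View pics/side4.png

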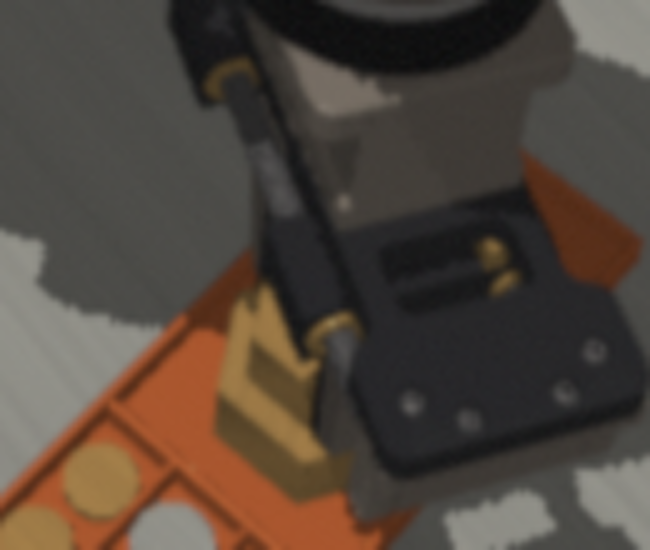

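Call:
drive_tool(plan=[[0,0,0,0],[0,0,0,0],[0,0,0,0],[0,0,0,0],[0,0,0,0]], claw=0.7)

```text
t: 24.98
eef_pos: [0.459, -0.3153, 0.0431]
ee_rot: [[-0.944, 0.33, 0.0], [0.33, 0.944, -0.0], [-0.0, -0.0, -1.0]]
force: [0.1, -0.1, 0.2]
width: 0.0643
grasp_force: 0.0
```

Call:
drive_tool(plan=[[0,0,-2,0],[0,0,-5,0],[0,0,-8,0],[0,0,-11,0],[0,0,-13,0]])

```text
t: 25.4
eef_pos: [0.4597, -0.316, 0.1763]
ee_rot: [[-0.944, 0.33, 0.003], [0.33, 0.944, -0.003], [-0.003, -0.002, -1.0]]
force: [-0.3, -0.0, -0.4]
width: 0.0643
grasp_force: 0.0
```

Call:
drive_tool(plan=[[-0.5,3.5,0,0],[-0.9,7,0,0],[-1.4,10.5,0,0],[-1.8,14,0,0],[-2.3,18,0,0]])

```text
t: 25.82
eef_pos: [0.5404, -0.1519, 0.1732]
ee_rot: [[-0.943, 0.332, 0.0], [0.332, 0.943, -0.001], [-0.001, -0.0, -1.0]]
force: [0.6, -0.5, 0.1]
width: 0.0643
grasp_force: 0.0
```

Call:
drive_tool(plan=[[-0.5,3.5,0,-0.1],[-0.9,7,0,-0.2],[-1.4,10.5,0,-0.3],[-1.8,14,0,-0.37],[-2.3,18,0,-0.37]], claw=0.8)

```text
t: 26.23
eef_pos: [0.6217, 0.0106, 0.1731]
ee_rot: [[-0.999, -0.036, 0.0], [-0.036, 0.999, -0.0], [-0.0, -0.0, -1.0]]
force: [-0.2, -0.9, -0.3]
width: 0.0738
grasp_force: 0.0
```

Run:
```python
from go import *
need(.6545,.08,.174,92)
```

```text
t 26.23 pos [0.6217 0.0106 0.1731] psi 92.04 | shift cm [-3.53  6.82 -0.1 ] turn 0.001 q6 -102.2
```

Call:
drive_tool(plan=[[-1.7,3.4,0,0],[-3.5,6.8,0,0],[-3.5,6.8,0,0],[-3.5,6.8,0,0],[-3.5,6.8,0,0]], claw=0.7)

```text
t: 26.65
eef_pos: [0.6537, 0.0783, 0.1727]
ee_rot: [[-0.999, -0.034, -0.001], [-0.034, 0.999, -0.001], [0.001, -0.001, -1.0]]
force: [0.5, 0.4, -0.3]
width: 0.064
grasp_force: 0.0
```

Call:
drive_tool(plan=[[0,0,0,0],[0,0,0,0],[0,0,0,0],[0,0,0,0]])

```text
t: 26.98
eef_pos: [0.6539, 0.0776, 0.1731]
ee_rot: [[-0.999, -0.032, 0.0], [-0.032, 0.999, -0.0], [-0.0, -0.0, -1.0]]
force: [0.2, -0.2, 0.8]
width: 0.064
grasp_force: 0.0
```

Run:
```python
from go import *
c=cam("wrist"); x,e,mk=brass(c,"small_weight",(.656,.0808)); print(x.round(4),round(e,3)); need(x[0],x[1],.012,(x[2]-60)%180)
im=c[0].copy(); h=proj(np.vstack(hexpts("small_weight",[x[0],x[1],np.radians(x[2])],0)),*c[1:]); print(h.mean(0))
for p in h: cv2.circle(im,tuple(int(v) for v in p.round()),1,(0,0,255),-1)
a=h.mean(0).astype(int); p1=cv2.resize(im[a[1]-50:a[1]+50,a[0]-60:a[0]+60],None,fx=4,fy=4)
c=cam("top"); p2=cv2.resize(c[0][240:340,395:495],None,fx=4,fy=4,interpolation=cv2.INTER_CUBIC); save("mix.png",np.hstack([cv2.resize(p1,(400,400)),p2]))
```

```text
[ 0.654   0.0801 28.3994] 0.051
t 27.03 pos [0.6539 0.0778 0.173 ] psi 91.84 | shift cm [-1.00e-02  2.30e-01  1.61e+01] turn -0.987 q6 -95.5
[288.74592835 195.55530609]
```

View pics/mix.png

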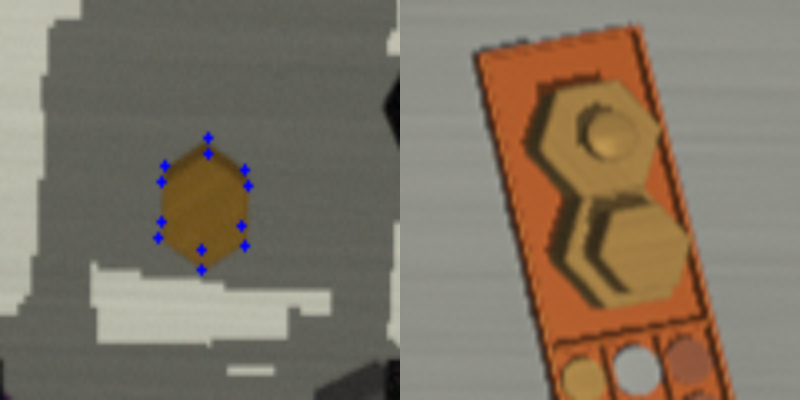

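Left: the small brass weight is aligned with the tool, its side edges vertical at 161 and 249. Right: the middle weight is on the wide one. I'll check its centring with overlays in the top and side views.

Run:
```python
from go import *
out=[]
w=(.461,-.3159); 
for n,b,f in (("top",(245,415,70,70),5.7),("side",(315,270,105,105),3.8)):
    c=cam(n); r0,c0,hh,ww=b; im=cv2.resize(c[0][r0:r0+hh,c0:c0+ww],(400,400),interpolation=cv2.INTER_CUBIC); s=400/ww
    for th,z,col in (("middle_weight",.029,(0,0,255)),("wide_weight",.003,(0,255,0))):
        h=(proj(hexpts(th,[*w,np.radians(10.6)],z)[1],*c[1:])+.5-[c0,r0])*s
        cv2.polylines(im,[h.round().astype(np.int32)],True,col,1)
    out.append(im)
save("ov.png",np.hstack(out))
```

```text
(no output)
```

View pics/ov.png

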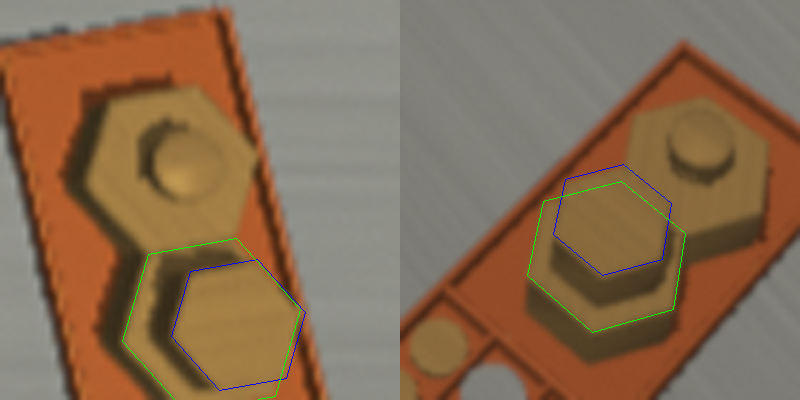

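The overlays match in both views: the middle weight is centred to well under 1 mm. Now I'll pick up the small one.

Call:
drive_tool(plan=[[0,0.25,3,0],[0,0.25,6.5,0],[0,0.25,10,0],[0,0.25,13,0],[0,0.25,16.1,0]])

```text
t: 27.6
eef_pos: [0.6536, 0.081, 0.0104]
ee_rot: [[-0.999, -0.033, -0.0], [-0.033, 0.999, -0.0], [0.0, -0.0, -1.0]]
force: [0.3, 0.7, -0.9]
width: 0.0645
grasp_force: 0.0
```

Call:
drive_tool(plan=[[0,0,0,0],[0,0,0,0],[0,0,0,0],[0,0,0,0],[0,0,0,0]])

```text
t: 28.02
eef_pos: [0.6538, 0.081, 0.0121]
ee_rot: [[-0.999, -0.033, 0.0], [-0.033, 0.999, -0.0], [-0.0, -0.0, -1.0]]
force: [0.3, -0.4, -0.7]
width: 0.0644
grasp_force: 0.0
```

Call:
drive_tool(plan=[[0,0,0,0],[0,0,0,0],[0,0,0,0],[0,0,0,0],[0,0,0,0]], claw=0.05)

```text
t: 28.43
eef_pos: [0.6539, 0.081, 0.0119]
ee_rot: [[-0.999, -0.033, 0.0], [-0.033, 0.999, 0.0], [-0.0, 0.0, -1.0]]
force: [0.2, -0.3, -0.5]
width: 0.0326
grasp_force: 0.0
```

Call:
drive_tool(plan=[[0,0,0,0],[0,0,0,0],[0,0,0,0],[0,0,0,0],[0,0,0,0]])

```text
t: 28.85
eef_pos: [0.6539, 0.081, 0.0119]
ee_rot: [[-0.999, -0.033, 0.0], [-0.033, 0.999, -0.0], [-0.0, -0.0, -1.0]]
force: [0.2, 0.2, 0.7]
width: 0.0256
grasp_force: 30.0
```

Call:
drive_tool(plan=[[0,0,0,0],[0,0,0,0],[0,0,0,0]])

```text
t: 29.1
eef_pos: [0.6539, 0.081, 0.0119]
ee_rot: [[-0.999, -0.033, -0.0], [-0.033, 0.999, -0.0], [0.0, -0.0, -1.0]]
force: [-0.4, 0.2, 0.5]
width: 0.0259
grasp_force: 30.0
```

Run:
```python
from go import *
a=np.radians(70.8); xt=np.array([-np.sin(a),np.cos(a)]); print(xt, np.array([.461,-.3159])+.0023*xt)
need(*(np.array([.461,-.3159])+.0023*xt),.0655,70.8)
```

```text
[-0.94437637  0.32886665] [ 0.45882793 -0.31514361]
t 29.1 pos [0.6539 0.081  0.0119] psi 91.9 | shift cm [ 20.81 -38.95  -5.36] turn 0.368 q6 -95.3
```

Call:
drive_tool(plan=[[0,0,-3,0],[0,0,-6,0],[0,0,-9,0],[0,0,-12,0],[1,-2,-14,0]])

```text
t: 29.52
eef_pos: [0.6464, 0.0631, 0.1554]
ee_rot: [[-0.999, -0.036, 0.005], [-0.036, 0.999, 0.001], [-0.005, 0.001, -1.0]]
force: [0.5, -0.5, -0.3]
width: 0.0255
grasp_force: 30.0
```

Call:
drive_tool(plan=[[1.7,-3.2,0,0],[3.4,-6.4,0,0],[5.1,-9.6,0,0],[6.8,-12.8,0,0],[8.5,-16,0,0]])

```text
t: 29.93
eef_pos: [0.5638, -0.1032, 0.1517]
ee_rot: [[-0.999, -0.034, -0.0], [-0.034, 0.999, 0.0], [0.0, 0.0, -1.0]]
force: [1.2, -0.4, -0.5]
width: 0.0261
grasp_force: 30.0
```

Call:
drive_tool(plan=[[1.7,-3.2,0,0.1],[3.4,-6.4,0,0.2],[5.1,-9.6,0,0.3],[6.8,-12.8,0,0.368],[8.5,-16,0,0.368]])

```text
t: 30.35
eef_pos: [0.4841, -0.2661, 0.1518]
ee_rot: [[-0.943, 0.331, -0.0], [0.331, 0.943, 0.0], [0.0, 0.0, -1.0]]
force: [0.9, 0.4, -0.7]
width: 0.025
grasp_force: 30.0
```

Call:
drive_tool(plan=[[0,0,0,0],[0,0,0,0],[0,0,0,0]])

```text
t: 30.6
eef_pos: [0.4852, -0.2643, 0.1517]
ee_rot: [[-0.944, 0.329, -0.0], [0.329, 0.944, 0.001], [0.0, 0.001, -1.0]]
force: [-0.4, 0.3, -0.3]
width: 0.0257
grasp_force: 30.0
```

Run:
```python
from go import *
need(.4588,-.3151,.0649,70.8)
```

```text
t 30.6 pos [ 0.4852 -0.2643  0.1517] psi 70.79 | shift cm [ 0.82 -5.67  8.67] turn -0.0 q6 -111.9
```

Call:
drive_tool(plan=[[0.4,-2.8,0,0],[0.8,-5.6,0,0],[0.8,-5.6,3,0],[0.8,-5.6,6,0],[0.8,-5.6,7.5,0]])

```text
t: 31.02
eef_pos: [0.4585, -0.3124, 0.0736]
ee_rot: [[-0.945, 0.327, -0.003], [0.327, 0.945, 0.004], [0.004, 0.002, -1.0]]
force: [-0.7, 1.2, -1.3]
width: 0.026
grasp_force: 30.0
```

Call:
drive_tool(plan=[[0,0,0,0],[0,0,0,0],[0,0,0,0],[0,0,0,0],[0,0,0,0]])

```text
t: 31.43
eef_pos: [0.4604, -0.3156, 0.0786]
ee_rot: [[-0.945, 0.328, 0.002], [0.328, 0.945, -0.002], [-0.003, -0.001, -1.0]]
force: [0.5, -0.3, -0.6]
width: 0.0256
grasp_force: 30.0
```

Run:
```python
from go import *
need(.4588,-.3151,.0649,70.8)
```

```text
t 31.43 pos [ 0.4604 -0.3156  0.0786] psi 70.86 | shift cm [ 0.17 -0.    1.37] turn 0.001 q6 -117.7
```

Call:
drive_tool(plan=[[0.1,0,0.2,0],[0.1,0,0.4,0],[0.1,0,0.6,0],[0.1,0,0.8,0],[0.1,0,0.8,0]])

```text
t: 31.85
eef_pos: [0.458, -0.3144, 0.0683]
ee_rot: [[-0.944, 0.329, -0.001], [0.329, 0.944, 0.001], [0.001, 0.0, -1.0]]
force: [0.3, 0.3, -1.5]
width: 0.0259
grasp_force: 30.0
```

Call:
drive_tool(plan=[[0,0,0,0],[0,0,0,0],[0,0,0,0]])

```text
t: 32.1
eef_pos: [0.4584, -0.3148, 0.069]
ee_rot: [[-0.944, 0.329, 0.0], [0.329, 0.944, -0.0], [-0.0, -0.0, -1.0]]
force: [0.1, 0.3, -0.2]
width: 0.0256
grasp_force: 30.0
```

Run:
```python
from go import *
need(.4588,-.3151,.0649,70.8)
```

```text
t 32.1 pos [ 0.4584 -0.3148  0.069 ] psi 70.81 | shift cm [-0.05 -0.02  0.41] turn 0.0 q6 -117.7
```

Call:
drive_tool(plan=[[-0.05,0,0.1,0],[-0.05,0,0.2,0],[-0.05,0,0.3,0],[-0.05,0,0.38,0],[-0.05,0,0.41,0]])

```text
t: 32.52
eef_pos: [0.4588, -0.3149, 0.0649]
ee_rot: [[-0.944, 0.329, -0.0], [0.329, 0.944, 0.0], [0.0, 0.0, -1.0]]
force: [-1.3, -0.3, 1.6]
width: 0.0258
grasp_force: 30.0
```

Call:
drive_tool(plan=[[0,0,0,0],[0,0,0,0],[0,0,0,0],[0,0,0,0]])

```text
t: 32.85
eef_pos: [0.4589, -0.3149, 0.0649]
ee_rot: [[-0.944, 0.329, 0.0], [0.329, 0.944, -0.0], [-0.0, -0.0, -1.0]]
force: [-0.6, 0.0, 0.4]
width: 0.0255
grasp_force: 30.0
```

Call:
drive_tool(plan=[[0,0,0,0],[0,0,0,0],[0,0,0,0],[0,0,0,0],[0,0,0,0]], claw=0.6)

```text
t: 33.27
eef_pos: [0.4588, -0.3149, 0.0648]
ee_rot: [[-0.944, 0.329, 0.0], [0.329, 0.944, -0.0], [-0.0, -0.0, -1.0]]
force: [-0.2, 0.1, 0.1]
width: 0.0547
grasp_force: 0.0
```

Call:
drive_tool(plan=[[0,0,-1.5,0],[0,0,-4.5,0],[0,0,-8,0],[0,0,-11,0],[0,0,-14,0]])

```text
t: 33.68
eef_pos: [0.4588, -0.3148, 0.2065]
ee_rot: [[-0.944, 0.329, 0.0], [0.329, 0.944, -0.0], [-0.0, -0.0, -1.0]]
force: [0.5, -0.5, 0.4]
width: 0.055
grasp_force: 0.0
```

Call:
drive_tool(plan=[[0,3.5,0,0],[0,7,0,0],[0,10.5,0,0],[0,14,0,0],[0,18,0,0]])

```text
t: 34.1
eef_pos: [0.5182, -0.1439, 0.205]
ee_rot: [[-0.944, 0.33, 0.0], [0.33, 0.944, -0.001], [-0.001, -0.0, -1.0]]
force: [0.6, -0.5, -0.2]
width: 0.0552
grasp_force: 0.0
```

Call:
drive_tool(plan=[[0,3.5,0,0],[0,7,0,0],[0,10.5,0,0],[0,12,0,0],[0,12,0,0]])

```text
t: 34.52
eef_pos: [0.5579, -0.0283, 0.2047]
ee_rot: [[-0.946, 0.325, 0.0], [0.325, 0.946, 0.001], [0.0, 0.001, -1.0]]
force: [0.2, 1.6, -0.4]
width: 0.055
grasp_force: 0.0
```

Run:
```python
from go import *
out=[]
w=(.461,-.3159); 
for n,b in (("top",(245,415,80,80)),("side",(300,270,115,115))):
    c=cam(n); r0,c0,hh,ww=b; im=cv2.resize(c[0][r0:r0+hh,c0:c0+ww],(400,400),interpolation=cv2.INTER_CUBIC); s=400/ww
    for th,z,col in (("small_weight",.053,(255,0,255)),("middle_weight",.029,(0,0,255)),("wide_weight",.003,(0,255,0))):
        h=(proj(hexpts(th,[*w,np.radians(10.6)],z)[1],*c[1:])+.5-[c0,r0])*s
        cv2.polylines(im,[h.round().astype(np.int32)],True,col,1)
    out.append(im)
save("fin.png",np.hstack(out)); print(get_obs()["t"])
```

```text
34.6167
```

View pics/fin.png

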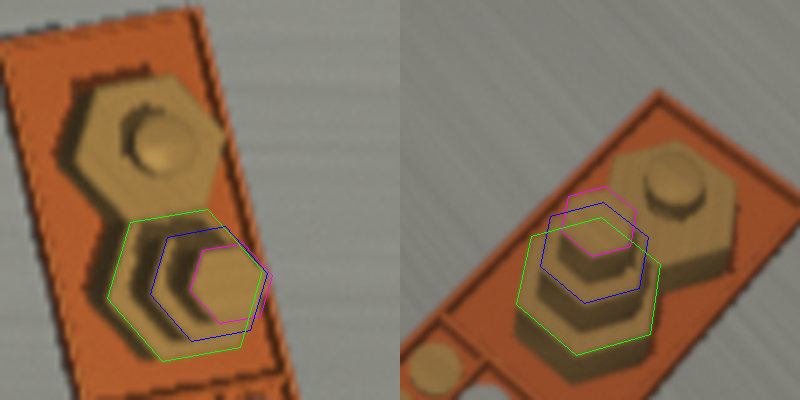

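The small weight is centred on the middle one to about 1 mm, the stack and the seam are intact, and the robot is clear. Handing in.

```bash
python3 -c "
from station import job; print(job.close_job())"
```

```text
the job is handed in; nothing more can be done
None
```

All four weights are in the tray bay and the job is handed in at about 35 s of the 96 s limit: wide and knobbed face to face, with the middle and then the smallest centred on the wide one to within about 1 mm, and the arm never moved the mug or the counterweights.

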